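Serve the walnut from the nut carousel

ROBOT

A 6-joint arm with a two-finger parallel gripper is mounted at the origin on the work surface. World frame = base frame: x ahead of the robot, y to its left, z up, the work surface at z = 0. Lengths are in m, angles in rad, forces in N, time in s.
With the tool pointing down it reaches from about 0.325 to 0.85 m from the base axis. Payload 4.4 kg.
Tool frame: the origin (TCP) lies at the very end of the fingers, on their centre line; the grasp point (between the pads) lies 19 mm behind it; z points along the fingers, y is the line along which they close (so a half turn about z gives the same grasp; the last joint's range is limited). The gripper opens to 94 mm and grips with 3 to 60 N. Pads are 16 mm wide; open, the fingers measure 119 mm over their backs; the gripper's body (75 mm by 177 mm) begins 78 mm behind the grasp point.
Start: joints at [1.016, 0.207, 1.542, -0, 1.393, -0.15], TCP at [0.226, 0.529, 0.205] pointing down, gripper open.
Joint ranges: [-2.73, 2.73], [-0.86, 2.22], [0.23, 2.46], [-1.11, 4.25], [0.08, 2.63], [-2.82, 2.82]. Speed limits (rad/s): [2.79, 2.79, 3.14, 3.14, 3.14, 3.14].

INTERFACE

Orientations are given as a 3x3 rotation matrix whose columns are the frame's x, y, z axes.
In Python, from bench import r, cam, order, monitor gives the robot as it stands (r), with the cameras (cam), the job (order) and the readings (monitor).
- The arm moves only by the tool nudge_tcp, called after "Call:" in YAML: its name, and indented under it one key for each argument. Schema: {"type":"object","properties":{"motion":{"type":"object","properties":{"steps":{"type":"array","items":{"type":"array","items":{"type":"number"},"minItems":5,"maxItems":5},"minItems":1,"maxItems":12}},"additionalProperties":false,"required":["steps"]},"only":{"type":"string"},"quiet":{"type":"boolean"},"lines":{"type":"string"}},"required":["motion"],"additionalProperties":false}. motion is an object whose key "steps" holds a list of rows, 1 to 12 of them, each of 5 numbers: dx, dy, dz in units of 20 mm, then a turn about the tool's z in rad, then the finger opening in m; each row is the pose to reach, as a shift and turn from the pose commanded when the call began, along the tool's axes at that moment; what a row does not reach only later rows make up. A row lasts 1/8 s, in which the tool goes at most 0.0625 m and 0.188 rad, less where a joint would pass 70% of its speed; a pose out of reach is approached as far as the arm can. The fingers move at their own pace and stop on an object; the grip force is fixed at half the most. Time passes only in rows, so rows that do not move let the fingers close. The tool returns the time, the measured TCP pose, the force, the opening and the grip force at its end. only (a regular expression) keeps the lines of the reply that match it, lines (a string "A,B") keeps lines A to B, and quiet returns only ok. Input that does not fit is refused with a message, and nothing moves.
- monitor.read_state(): the state, without advancing time (a new reading comes with each control period).
- cam.grab_frame(name): name is "scene" or "top" or "wrist"; returns the picture (384x512x3 uint8, red, green, blue); there is no depth.
- cam.camera_params(name): a dict with "fx", "fy", "cx", "cy" (pixels), "R" (3x3) and "t" (3): a world point X has camera coordinates R X + t. Camera axes: x right, y down, z forward; pixel columns grow to the right and rows downward; lengths in m; the calibration is good to about 2 mm. A picture is of the moment at which its call begins: read the wrist's pose just before it. camera_params takes no time and is no camera call; for the wrist camera it gives the pose at the moment of the call.
- order.job_done(): hands the job in; it is judged then, once.
The state is a dict: "clock": time; "joint_positions": joint angles; "qd": joint speeds; "effort": joint torques, N m; "eef_pos": TCP position; "orientation": TCP orientation; "ft_force": force on the tool from outside, world axes, zero at the start; "torque": the same for the moment, N m; "gripper_width": finger opening in m; "grasp_force": force on a finger pad.
Only numpy, scipy, OpenCV 4.12 (cv2) and the standard library are available. Lean on these libraries where they do the work, as an engineer would, in place of code of your own. Each camera call takes 0.05 s, during which the arm holds its last target. There are 200 camera calls.

TASK

Without touching the nuts, turn the nut carousel's wheel by its red peg until the compartment with the walnut faces the spout, then lift the steel handle to tip the carousel so that the walnut rolls out into the blue bowl. Set the carousel back down level and let go; the chestnut stays in its compartment.

Things in the scene. Friction and masses are not known exactly. Their poses are not given: they have to be found in the camera images.
- stand: Fixed wooden stand. Origin on the counter under the wheel's axis, x to the spout, z up. On it a green round pan (radius 112, wall top z 145 mm, spout at +x) tips about the line x 70, z 85, parallel to y. Level handle bar: steel, 12 thick, 90 long, parallel to y, centre x -165, z 150, 49 mm free to the pan. Lifting it (3 N) tips it, at most 0.7 rad; 0.6 empties the front. Let go, it drops level.
- wheel: White wheel in the pan, radius 102 mm. Origin on its axis, 100 mm above the counter when level. Three 120 degree compartments, middles at 0 (empty, near the spout at first) and +-120 degrees from its x. Red upright peg, 16 mm thick, on the divider at x -75, y 0, top z 96 mm, 50 over the pan wall. Turns both ways up to 170 degrees from wheel x along stand x, with 1 N at the peg; stays where left.
- walnut: Walnut, a tan ball with a darker seam, 34 mm in diameter, 10 to 20 g. Origin at its centre. Loose in the compartment at +120 or -120 degrees; the floor is dished, so it rolls to the hub (radius 20 mm) while level. It is to end in the blue bowl fixed under the spout: rim radius 78, 50 mm high, centre at x 195, y 0 in the stand's frame.
- chestnut: Chestnut, a dark brown ball with a pale spot, 34 mm in diameter, about 14 g. Origin at its centre. Loose in the other of the two filled compartments, where it must stay.

How it is judged:
By the outcome, as a careful person would: the job done as asked, in the order asked, and still so for the second after the job is handed in, with the robot touching nothing.
It also fails if it takes over 58 s, if anything falls off the work surface, if the arm or the gripper's body presses on something with over 40 N, if the wrist force passes 120 N, or if a joint passes its speed limit or range.

## Working session

There is one attempt and no reset: what is moved stays moved. The work goes in short steps, Python scripts to look and compute and a tool call to move; the robot and the scene stay as the last step left them, time stands still between calls to the robot, and variables do not carry over. Pictures are saved under pics/ and viewed, at most 10 in all, crops included, and the job is handed in when it is done.

```bash
ls; mkdir -p pics
```

Run:
```python
from bench import r, cam, order, monitor
import cv2,numpy as np
s=monitor.read_state();print(s['clock'],s['eef_pos'],s['orientation'])
a=cam.grab_frame("scene");b=cam.grab_frame("top")
np.save('scene.npy',a);np.save('top.npy',b)
cv2.imwrite('pics/a.png',a[:,:,::-1]);cv2.imwrite('pics/b.png',b[:,:,::-1])
for n in("scene","top"):
  p=cam.camera_params(n);print(n,p,-np.array(p['R']).T@p['t'])
```

```text
bench.py
pics
0.0 [0.225514   0.52806475 0.2043231 ] [[-9.19578908e-01  3.92903641e-01 -1.16658689e-03]
 [ 3.92905234e-01  9.19577024e-01 -1.89063853e-03]
 [ 3.29927741e-04 -2.19694941e-03 -9.99997532e-01]]
scene {'fx': 367.57453040581066, 'fy': 367.57453040581066, 'cx': 261.22870818649596, 'cy': 191.16292438468994, 'R': array([[ 0.57121418,  0.82068531,  0.01378351],
       [ 0.59884679, -0.40520804, -0.69078866],
       [-0.56133491,  0.40284249, -0.72292534]]), 't': array([-0.31752667, -0.26655877,  1.03990958])} [ 0.92474115 -0.26634205  0.57201784]
top {'fx': 350.4680634600822, 'fy': 350.4680634600822, 'cx': 252.31542977868938, 'cy': 193.99115630156152, 'R': array([[-0.07292543, -0.99733015,  0.00380306],
       [-0.97699076,  0.07067085, -0.2012329 ],
       [ 0.20042687, -0.01839055, -0.97953604]]), 't': array([0.04882017, 0.57525471, 0.6552283 ])} [0.43425341 0.02008609 0.75739424]
```

View pics/a.png

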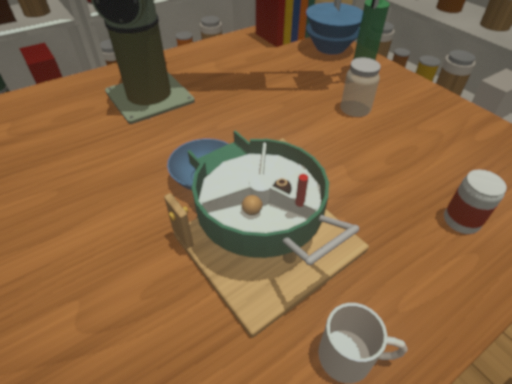

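View pics/b.png

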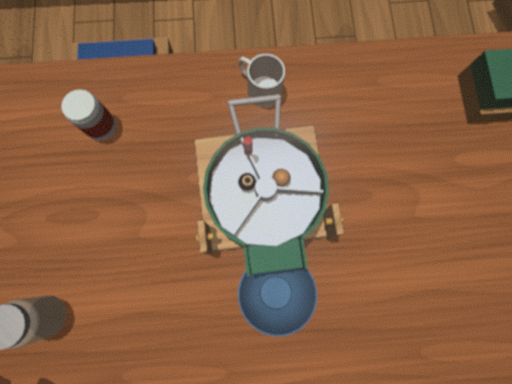

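The top view shows the pan centred near (266,187), with the blue bowl at (278,297) on the robot side. The handle bar runs (230,101)-(279,97). The red peg is at (248,145), the walnut at (282,177) and the chestnut at (247,181). The scene view agrees.

Create h.py:
```python
from bench import r, cam, order, monitor
import cv2,numpy as np
def ray(n,u,v,z,p=None):
    p=p or cam.camera_params(n);R=np.array(p['R']);c=-R.T@p['t']
    d=R.T@np.array([(u-p['cx'])/p['fx'],(v-p['cy'])/p['fy'],1]);return c+d*(z-c[2])/d[2]
def cs(m):
    return sorted(cv2.findContours(m.astype(np.uint8),0,1)[0],key=cv2.contourArea)[::-1]
```

Run:
```python
from h import *
a=np.load('scene.npy');b=np.load('top.npy')
def m(im,lo,hi): return cv2.inRange(cv2.cvtColor(im,cv2.COLOR_RGB2HSV),lo,hi)
def circ(P):
    P=np.array(P);A=np.c_[2*P[:,:2],np.ones(len(P))];s=np.linalg.lstsq(A,(P[:,:2]**2).sum(1),rcond=None)[0]
    return s[:2],np.sqrt(s[2]+s[:2]@s[:2])
# bowl
bl=m(b,(95,80,40),(120,255,255));bl[:240]=0
c=cs(bl)[0][:,0];c=c[c[:,1]>285];print('bowl',circ([ray('top',u,v,.05) for u,v in c]))
g=m(b,(60,60,20),(95,255,160));g[:, :190]=0;g[:,345:]=0;g[:110]=0
c=cv2.convexHull(cs(g)[0])[:,0];c=c[c[:,1]<215];print(c.min(0),c.max(0));print('pan',circ([ray('top',u,v,.145) for u,v in c]))
for n,im in(('top',b),('scene',a)):
    red=m(im,(0,150,80),(8,255,255))|m(im,(174,150,80),(180,255,255))
    if n=='top': red[:,:220]=0;red[:,290:]=0
    else: red[:160]=0;red[230:]=0;red[:,:270]=0;red[:,340:]=0
    k=cs(red)[0][:,0];print(n,'peg',k.min(0),k.max(0),k.mean(0))
for u,v in((230,101),(279,97)): print('bar',ray('top',u,v,.15))
for u,v in((309,262),(356,228)): print('bar sc',ray('scene',u,v,.15))
for n,q in(('wal',(282,177)),('ches',(247,181))): print(n,ray('top',*q,.12))
print('peg top',ray('top',248,142,.19))
cv2.imwrite('pics/c.png',cv2.resize(b[80:240,190:350,::-1],(640,640),interpolation=2))
```

```text
bowl (array([ 0.37707668, -0.02669879]), np.float64(0.07354005667029062))
[204 156] [327 210]
pan (array([ 0.57056675, -0.01646227]), np.float64(0.11028451268021547))Traceback (most recent call last):
  File "<stdin>", line 16, in <module>
IndexError: list index out of range
```

Run:
```python
from h import *
a=np.load('scene.npy');b=np.load('top.npy')
print(b[136:158:3,248],a[190,302])
for n,im,w in(('top',b,(125,165,235,260)),('scene',a,(165,215,285,320))):
    f=im.astype(int);red=(f[...,0]>1.8*f[...,1])&(f[...,0]>1.8*f[...,2])&(f[...,0]>60)
    z=np.zeros_like(red);y0,y1,x0,x1=w;z[y0:y1,x0:x1]=red[y0:y1,x0:x1]
    k=cs(z)[0][:,0];print(n,'peg',k.min(0),k.max(0),k.mean(0))
    print(n,ray(n,(k[:,0].min()+k[:,0].max())/2,k[:,1].min()+3,.19))
for u,v in((230,101),(279,97)): print('bar',ray('top',u,v,.15))
for u,v in((309,262),(356,228)): print('bar sc',ray('scene',u,v,.15))
for n,q in(('wal',(282,177)),('ches',(247,181))): print(n,ray('top',*q,.12))
cv2.imwrite('pics/c.png',cv2.resize(b[80:240,190:350,::-1],(600,600),interpolation=2))
```

```text
[[137  83  80]
 [183  89  84]
 [188  96  91]
 [123  86  82]
 [107  89  85]
 [ 98  77  76]
 [106  88  84]
 [114 106 103]] [100  55  48]
top peg [245 137] [250 143] [247.36842105 140.15789474]
top [0.64476425 0.01077032 0.19      ]
scene peg [299 175] [306 200] [302.57627119 186.52542373]
scene [0.64033162 0.01305311 0.19      ]
bar [0.73867648 0.03737016 0.15      ]
bar [ 0.74023672 -0.05481261  0.15      ]
bar sc [ 0.7411197  -0.05321753  0.15      ]
bar sc [0.7352746  0.04074211 0.15      ]
wal [ 0.59310981 -0.04979719  0.12      ]
ches [0.5901364  0.01622815 0.12      ]
```

View pics/c.png

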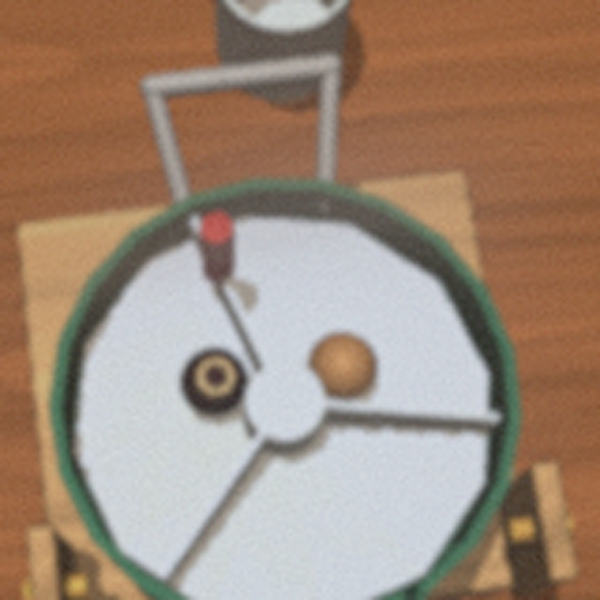

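Add to h.py:
```python
AX=np.array([.5706,-.0165])
def rows(L):
    "L: list of (x,y,z,yaw of tool y in deg) -> shift rows from present pose"
    s=monitor.read_state();R=np.array(s['orientation']);p=np.array(s['eef_pos'])
    y0=np.arctan2(R[1,1],R[0,1])
    for x,y,z,w in L:
        print(np.round(R.T@(np.array([x,y,z])-p),4),round(float(-((np.radians(w)-y0+np.pi)%(2*np.pi)-np.pi)),3))
```

```bash
python3 -c "
from h import *
rows([(.643,.012,.26,111.5),(.643,.012,.153,111.5)])"
```

```text
[-0.5867 -0.3107 -0.0551] -0.779
[-0.5867 -0.3105  0.0519] -0.779
```

The rows are not in the units I measure in: shifts go in units of 20 mm. I convert before sending: -0.5867 m is -29.335, -0.53 m is -26.5.

Call:
nudge_tcp:
  motion: {"steps": [[-1,-0.5,-2.75,-0.1,0.06],[-3.5,-2,-2.75,-0.2,0.06],[-6,-3.25,-2.75,-0.3,0.06],[-8.5,-4.5,-2.75,-0.4,0.06],[-11,-5.85,-2.75,-0.5,0.06],[-13.5,-7.15,-2.75,-0.6,0.06],[-16,-8.5,-2.75,-0.7,0.06],[-18.5,-9.8,-2.75,-0.779,0.06],[-21,-11.1,-2.75,-0.779,0.06],[-23.75,-12.5,-2.75,-0.779,0.06],[-26.5,-14,-2.75,-0.779,0.06],[-29.335,-15.535,-2.75,-0.779,0.06]]}

```text
clock: 1.6
eef_pos: [0.6428, 0.0125, 0.2598]
orientation: [[-0.93, -0.366, -0.001], [-0.366, 0.93, 0.0], [0.001, 0.001, -1.0]]
ft_force: [0.6, 1.2, 0.3]
gripper_width: 0.0601
grasp_force: 0.0
```

Call:
nudge_tcp:
  motion: {"steps": [[0,0,0,0,0.06],[0,0,0,0,0.06]]}

```text
clock: 1.85
eef_pos: [0.6414, 0.0144, 0.2595]
orientation: [[-0.931, -0.366, -0.002], [-0.366, 0.931, 0.001], [0.002, 0.002, -1.0]]
ft_force: [-0.1, -0.1, 0.5]
gripper_width: 0.06
grasp_force: 0.0
```

Run:
```python
from h import *
s=monitor.read_state();print(s['clock'],s['eef_pos'],s['ft_force']);rows([(.643,.012,.153,111.5)])
p=cam.camera_params('wrist');f=cam.grab_frame('wrist');cv2.imwrite('pics/d.png',f[:,:,::-1])
R=np.array(p['R'])
for q in((.643,.012,.195),): 
  c=R@q+p['t'];print(c[:2]/c[2]*p['fx']+[p['cx'],p['cy']])
```

```text
1.85 [0.64141366 0.01442065 0.25948603] [-0.08114081 -0.07454789  0.50860287]
[-0.0008 -0.003   0.1065] -0.001
[251.43017921 208.57426592]
```

View pics/d.png

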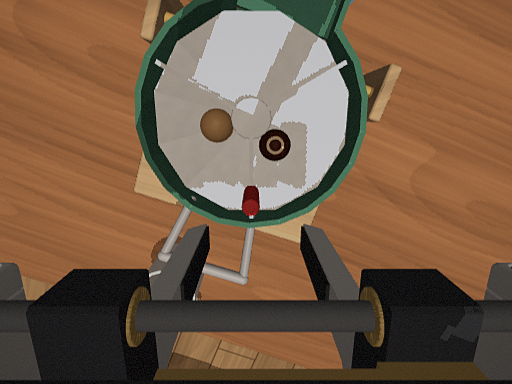

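The wrist view shows the peg at (251,186–217), centred between the fingers and matching its predicted top at (251,208). The tan walnut is at (217,125) and the chestnut at (275,145). I'll go down and grip the peg.

Call:
nudge_tcp:
  motion: {"steps": [[0,-0.1,2,0,0.06],[0,-0.1,4,0,0.06],[0,-0.1,5.325,0,0.06],[0,-0.1,5.325,0,0.06],[0,-0.1,5.325,0,0],[0,-0.1,5.325,0,0],[0,-0.1,5.325,0,0],[0,-0.1,5.325,0,0],[0,-0.1,5.325,0,0]]}

```text
clock: 3.02
eef_pos: [0.643, 0.0122, 0.1543]
orientation: [[-0.93, -0.366, 0.001], [-0.366, 0.93, -0.0], [-0.001, -0.0, -1.0]]
ft_force: [0.1, -0.2, 1.1]
gripper_width: 0.0152
grasp_force: 30.0
```

```bash
python3 -c "
from h import *
s=monitor.read_state();p=np.array(s['eef_pos']);d=p[:2]-AX;a0=np.degrees(np.arctan2(d[1],d[0]));rr=np.hypot(*d);print(a0,rr)
w0=a0+90
for n in(0,1):
  pass
L=[]
for k in range(1,15):
  a=np.radians(a0-k*10);q=AX+.0755*np.array([np.cos(a),np.sin(a)]);L.append((*q,.153,111.5-k*10))
rows(L)"
```

```text
21.60682166807176 0.07789959007348672
[ 0.0035 -0.0131  0.0013] 0.174
[ 0.0069 -0.0258  0.0013] 0.349
[ 0.0124 -0.0378  0.0013] 0.523
[ 0.02   -0.0486  0.0013] 0.698
[ 0.0293 -0.0579  0.0013] 0.872
[ 0.04   -0.0655  0.0013] 1.047
[ 0.0519 -0.0711  0.0013] 1.222
[ 0.0646 -0.0745  0.0012] 1.396
[ 0.0777 -0.0757  0.0012] 1.571
[ 0.0909 -0.0745  0.0012] 1.745
[ 0.1036 -0.0712  0.0012] 1.92
[ 0.1155 -0.0656  0.0012] 2.094
[ 0.1263 -0.0581  0.0012] 2.269
[ 0.1356 -0.0488  0.0012] 2.443
```

To row units: -0.0655 m is -3.275, -0.062 m is -3.1.

Call:
nudge_tcp:
  motion: {"steps": [[0.09,-0.33,0,0.087,0],[0.175,-0.655,0,0.174,0],[0.25,-0.975,0,0.262,0],[0.345,-1.29,0,0.349,0],[0.475,-1.6,0,0.436,0],[0.62,-1.89,0,0.523,0],[0.8,-2.17,0,0.61,0],[1,-2.43,0,0.698,0],[1.225,-2.675,0,0.785,0],[1.465,-2.895,0,0.872,0],[1.725,-3.1,0,0.96,0],[2,-3.275,0,1.047,0]]}

```text
clock: 4.53
eef_pos: [0.6317, -0.0642, 0.1548]
orientation: [[-0.78, 0.625, 0.005], [0.625, 0.781, -0.001], [-0.005, 0.002, -1.0]]
ft_force: [4.8, -0.8, -0.2]
gripper_width: 0.0151
grasp_force: 30.0
```

```bash
python3 -c "
from h import *
s=monitor.read_state();p=np.array(s['eef_pos']);d=p[:2]-AX;a0=np.degrees(np.arctan2(d[1],d[0]));rr=np.hypot(*d);print(a0,rr)
L=[]
for t in (-45,-52,-59,-66,-73,-80,-87,-94,-101,-108,-113,-117):
  a=np.radians(t);q=AX+.0755*np.array([np.cos(a),np.sin(a)]);L.append((*q,.153,t+90))
rows(L)"
```

```text
-37.97626345572944 0.07751280681899207
[ 0.0025 -0.0093  0.0018] 0.11
[ 0.004  -0.0184  0.0018] 0.232
[ 0.0067 -0.0272  0.0017] 0.354
[ 0.0104 -0.0356  0.0017] 0.477
[ 0.0151 -0.0435  0.0016] 0.599
[ 0.0208 -0.0508  0.0016] 0.721
[ 0.0273 -0.0574  0.0016] 0.843
[ 0.0345 -0.0631  0.0015] 0.965
[ 0.0424 -0.0678  0.0015] 1.087
[ 0.0508 -0.0716  0.0014] 1.21
[ 0.0571 -0.0737  0.0014] 1.297
[ 0.0622 -0.0749  0.0013] 1.367
```

Call:
nudge_tcp:
  motion: {"steps": [[0.05,-0.465,0,0.11,0],[0.15,-0.92,0,0.232,0],[0.3,-1.36,0,0.354,0],[0.475,-1.78,0,0.477,0],[0.725,-2.175,0,0.599,0],[1,-2.54,0,0.721,0],[1.325,-2.87,0,0.843,0],[1.7,-3.155,0,0.965,0],[2.1,-3.39,0,1.087,0],[2.525,-3.58,0,1.21,0],[2.855,-3.685,0,1.297,0],[3.11,-3.745,0,1.367,0]]}

```text
clock: 6.02
eef_pos: [0.5358, -0.0839, 0.1544]
orientation: [[0.455, 0.891, 0.004], [0.891, -0.455, -0.001], [0.001, 0.004, -1.0]]
ft_force: [3.0, -1.4, -2.3]
gripper_width: 0.0156
grasp_force: 30.0
```

Call:
nudge_tcp:
  motion: {"steps": [[0,0,0,0,0],[0,0,0,0,0]]}

```text
clock: 6.28
eef_pos: [0.5355, -0.0837, 0.1544]
orientation: [[0.451, 0.893, 0.003], [0.893, -0.451, -0.001], [0.001, 0.003, -1.0]]
ft_force: [4.8, -1.4, -2.2]
gripper_width: 0.0156
grasp_force: 30.0
```

Run:
```python
from h import *
s=monitor.read_state();p=np.array(s['eef_pos']);d=p[:2]-AX;print(np.degrees(np.arctan2(d[1],d[0])),np.hypot(*d))
f=cam.grab_frame('top');cv2.imwrite('pics/e.png',cv2.resize(f[80:240,190:350,::-1],(600,600),interpolation=2))
```

```text
-117.5502253126131 0.0758359321304818
```

View pics/e.png

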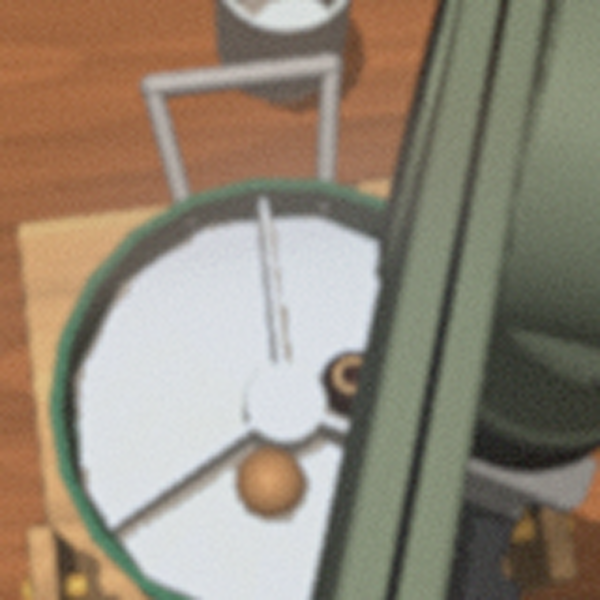

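The top view shows the walnut at (270,482) on the spout side. The third divider, (264,200)-(281,360), points at the handle, so the wheel is aligned. I'll release the peg, rise, and go to the handle.

To row units: -0.105 m is -5.25, -0.05 m is -2.5.

Call:
nudge_tcp:
  motion: {"steps": [[0,0,0,0,0.045],[0,0,0,0,0.045],[0,0,0,0,0.045],[0,0,-2.5,0,0.045],[0,0,-5.25,0,0.045],[0,0,-5.25,0,0.045]]}

```text
clock: 7.08
eef_pos: [0.5374, -0.0841, 0.2649]
orientation: [[0.451, 0.893, 0.011], [0.893, -0.451, -0.003], [0.002, 0.011, -1.0]]
ft_force: [0.1, 0.1, -1.1]
gripper_width: 0.0452
grasp_force: 0.0
```

```bash
python3 -c "
from h import *
rows([(.739,-.0075,.26,3),(.739,-.0075,.131,3)])"
```

```text
[0.1592 0.1454 0.0068] -0.52
[0.159  0.144  0.1358] -0.52
```

To row units: 0.159 m is 7.95, 0.145 m is 7.25.

Call:
nudge_tcp:
  motion: {"steps": [[1.6,1.45,0,-0.1,0.045],[3.2,2.9,0,-0.2,0.045],[4.8,4.35,0,-0.3,0.045],[6.4,5.8,0,-0.42,0.045],[7.95,7.25,0.25,-0.52,0.045],[7.95,7.25,0.25,-0.52,0.045],[7.95,7.25,0.25,-0.52,0.045]]}

```text
clock: 7.95
eef_pos: [0.7343, -0.0067, 0.2523]
orientation: [[-0.052, 0.999, -0.003], [0.999, 0.052, 0.0], [0.0, -0.003, -1.0]]
ft_force: [-0.0, 0.3, 0.5]
gripper_width: 0.0448
grasp_force: 0.0
```

Run:
```python
from h import *
s=monitor.read_state()
rows([(.739,-.0075,.131,3)])
p=cam.camera_params('wrist');f=cam.grab_frame('wrist');cv2.imwrite('pics/f.png',f[:,:,::-1])
c=np.array(p['R'])@(.739,-.0075,.15)+p['t'];print(c[:2]/c[2]*p['fx']+[p['cx'],p['cy']])
g=cam.grab_frame('top');cv2.imwrite('pics/g.png',cv2.resize(g[80:330,190:350,::-1],(384,600),interpolation=2))
```

```text
[-0.0011  0.005   0.1213] -0.001
[259.26408695 197.55928558]
```

View pics/f.png

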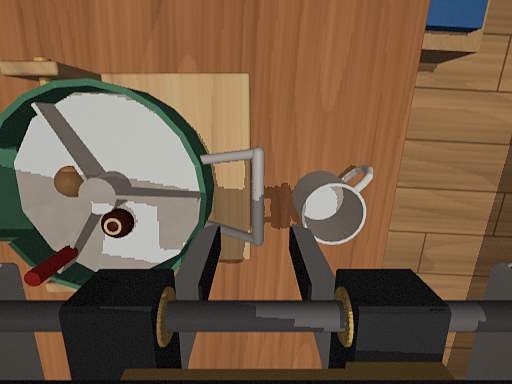

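View pics/g.png

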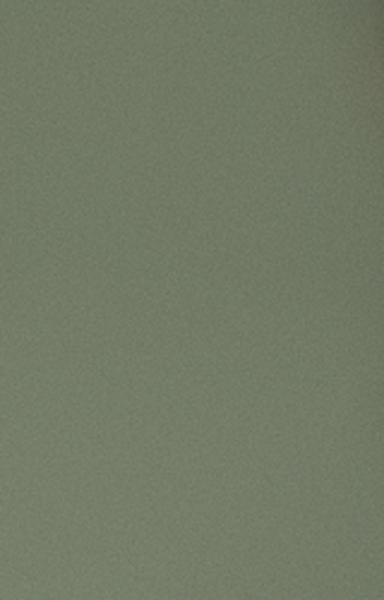

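The wrist view shows the bar at column 258, rows 152–240, matching the prediction of (259,198). The rear divider lies along the stand's axis, and the walnut at (68,181) is at the hub on the spout side. The top view is blocked by the arm. I'll go down and grip the bar.

To row units: 0.005 m is 0.25, 0.12 m is 6.

Call:
nudge_tcp:
  motion: {"steps": [[-0.05,0.25,1.5,0,0.045],[-0.05,0.25,4,0,0.045],[-0.05,0.25,6,0,0.045],[-0.05,0.25,6,0,0.045],[-0.05,0.25,6,0,0],[-0.05,0.25,6,0,0],[-0.05,0.25,6,0,0],[-0.05,0.25,6,0,0]]}

```text
clock: 9.05
eef_pos: [0.737, -0.0079, 0.1365]
orientation: [[-0.052, 0.999, -0.008], [0.999, 0.052, -0.001], [-0.001, -0.008, -1.0]]
ft_force: [-12.9, -1.5, 9.8]
gripper_width: 0.0112
grasp_force: 30.0
```

```bash
python3 -c "
from h import *
s=monitor.read_state();p=np.array(s['eef_pos']);L=[]
for t in np.arange(.05,.66,.05):
  a=.27+t;h=.2438*(np.cos(.27)-np.cos(a));v=.2438*(np.sin(a)-np.sin(.27));u=np.radians(183);L.append((p[0]+h*np.cos(u),p[1]+h*np.sin(u),p[2]+v,3))
rows(L)"
```

```text
[-0.     -0.0036 -0.0116] -0.0
[-0.     -0.0079 -0.0231] -0.0
[-0.     -0.0126 -0.0343] -0.0
[-0.     -0.018  -0.0452] -0.0
[-0.0001 -0.0238 -0.0559] -0.0
[-0.0001 -0.0302 -0.0663] -0.0
[-0.0001 -0.0372 -0.0763] -0.0
[-0.0001 -0.0446 -0.086 ] -0.0
[-0.0001 -0.0524 -0.0953] -0.0
[-1.000e-04 -6.080e-02 -1.042e-01] -0.0
[-1.000e-04 -6.960e-02 -1.127e-01] -0.0
[-1.000e-04 -7.870e-02 -1.207e-01] -0.0
[-1.000e-04 -8.830e-02 -1.282e-01] -0.0
```

To row units: -0.1157 m is -5.785, -0.1072 m is -5.36.

Call:
nudge_tcp:
  motion: {"steps": [[0,-0.2,-0.3,0,0],[0,-0.28,-0.73,0,0],[0,-0.495,-1.305,0,0],[0,-0.73,-1.865,0,0],[0,-1,-2.41,0,0],[0,-1.29,-2.945,0,0],[0,-1.61,-3.465,0,0],[0,-1.96,-3.965,0,0],[0,-2.33,-4.45,0,0],[0,-2.72,-4.915,0,0],[0,-3.14,-5.36,0,0],[0,-3.58,-5.785,0,0]]}

```text
clock: 10.55
eef_pos: [0.6697, -0.0113, 0.2515]
orientation: [[-0.052, 0.999, 0.004], [0.999, 0.052, -0.0], [-0.001, 0.004, -1.0]]
ft_force: [1.1, -2.0, -1.3]
gripper_width: 0.011
grasp_force: 30.0
```

Call:
nudge_tcp:
  motion: {"steps": [[0,0,0,0,0],[0,0,0,0,0],[0,0,0,0,0],[0,0,0,0,0]]}

```text
clock: 11.05
eef_pos: [0.6705, -0.0113, 0.2507]
orientation: [[-0.052, 0.999, 0.004], [0.999, 0.052, -0.0], [-0.001, 0.004, -1.0]]
ft_force: [4.1, -3.0, 2.2]
gripper_width: 0.0108
grasp_force: 30.0
```

Run:
```python
from h import *
f=cam.grab_frame('scene');cv2.imwrite('pics/i.png',cv2.resize(f[80:320,110:430,::-1],(640,480),interpolation=2))
```

```text
(no output)
```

View pics/i.png

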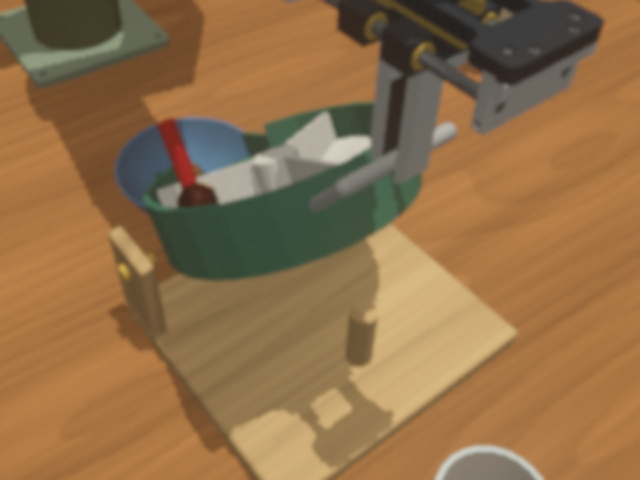

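The scene view shows the pan tipped about 0.56 rad and the chestnut at (197,195) held by its divider. A hint of tan at (205,170) may be the walnut. I'll tip a little further and wait.

Call:
nudge_tcp:
  motion: {"steps": [[0,-0.2,-0.175,0,0],[0,-0.4,-0.35,0,0],[0,-0.6,-0.525,0,0],[0,-0.6,-0.525,0,0],[0,-0.6,-0.525,0,0],[0,-0.6,-0.525,0,0],[0,-0.6,-0.525,0,0],[0,-0.6,-0.525,0,0],[0,-0.6,-0.525,0,0],[0,-0.6,-0.525,0,0]]}

```text
clock: 12.35
eef_pos: [0.6589, -0.0119, 0.2614]
orientation: [[-0.052, 0.999, 0.005], [0.999, 0.052, -0.0], [-0.001, 0.005, -1.0]]
ft_force: [4.2, -3.4, 2.3]
gripper_width: 0.0109
grasp_force: 30.0
```

Run:
```python
from h import *
t=cam.grab_frame('top');f=cam.grab_frame('scene')
cv2.imwrite('pics/j.png',np.hstack([cv2.resize(t[150:350,190:350,::-1],(400,500),interpolation=2),cv2.resize(f[110:235,150:250,::-1],(400,500),interpolation=2)]))
```

```text
(no output)
```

View pics/j.png

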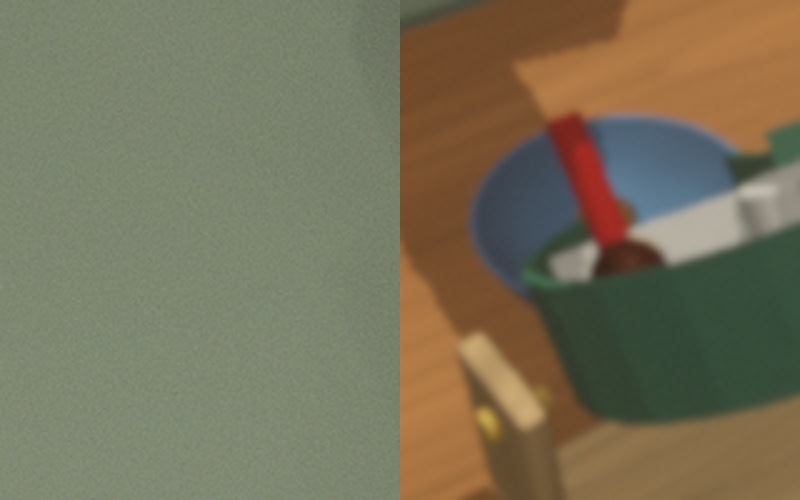

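Tan shows against the blue on both sides of the peg at (590–630,212), so the walnut appears to be in the bowl. The chestnut is still in its compartment at (628,262). I'll lower the carousel along the same arc.

Call:
nudge_tcp:
  motion: {"steps": [[0,0.4,0.6,0,0],[0,0.86,1.04,0,0],[0,1.28,1.485,0,0],[0,1.67,1.95,0,0],[0,2.04,2.435,0,0],[0,2.39,2.935,0,0],[0,2.71,3.455,0,0],[0,3,3.99,0,0],[0,3.27,4.535,0,0],[0,3.505,5.095,0,0],[0,3.72,5.67,0,0],[0,3.85,6.05,0,0]]}

```text
clock: 13.95
eef_pos: [0.7364, -0.0079, 0.139]
orientation: [[-0.052, 0.999, 0.005], [0.999, 0.052, -0.0], [-0.0, 0.005, -1.0]]
ft_force: [7.1, -3.0, 1.4]
gripper_width: 0.0108
grasp_force: 30.0
```

Call:
nudge_tcp:
  motion: {"steps": [[0,0.05,0.2,0,0],[0,0.05,0.25,0,0],[0,0.05,0.25,0,0]]}

```text
clock: 14.32
eef_pos: [0.7371, -0.0079, 0.1365]
orientation: [[-0.052, 0.999, 0.005], [0.999, 0.052, -0.0], [-0.001, 0.005, -1.0]]
ft_force: [3.4, -2.6, 7.3]
gripper_width: 0.0114
grasp_force: 30.0
```

Call:
nudge_tcp:
  motion: {"steps": [[0,0,0,0,0.04],[0,0,0,0,0.045],[0,0,0,0,0.045],[0,0,-2,0,0.045],[0,0,-4.5,0,0.045],[0,0,-6.5,0,0.045],[3,0,-6.5,0,0.045],[6,0,-6.5,0,0.045],[9,0,-6.5,0,0.045],[12,0,-6.5,0,0.045],[15,0,-6.5,0,0.045],[15,0,-6.5,0,0.045]]}

```text
clock: 15.82
eef_pos: [0.7169, 0.2977, 0.2625]
orientation: [[-0.059, 0.998, -0.003], [0.998, 0.059, 0.001], [0.001, -0.003, -1.0]]
ft_force: [0.1, -1.0, -0.2]
gripper_width: 0.0451
grasp_force: 0.0
```

Call:
nudge_tcp:
  motion: {"steps": [[2.5,-1.5,0,0,0.045],[3,-4,0,0,0.045],[3,-7,0,0,0.045],[3,-10,0,0,0.045],[3,-10,0,0,0.045],[3,-10,0,0,0.045]]}

```text
clock: 16.58
eef_pos: [0.5172, 0.3407, 0.2647]
orientation: [[-0.051, 0.999, 0.001], [0.999, 0.051, 0.0], [0.0, 0.001, -1.0]]
ft_force: [0.2, 0.1, 0.3]
gripper_width: 0.045
grasp_force: 0.0
```

Run:
```python
from h import *
t=cam.grab_frame('top');f=cam.grab_frame('scene')
cv2.imwrite('pics/k.png',np.hstack([cv2.resize(t[80:340,190:350,::-1],(370,600),interpolation=2),cv2.resize(f[110:290,150:279,::-1],(430,600),interpolation=2)]))
```

```text
(no output)
```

View pics/k.png

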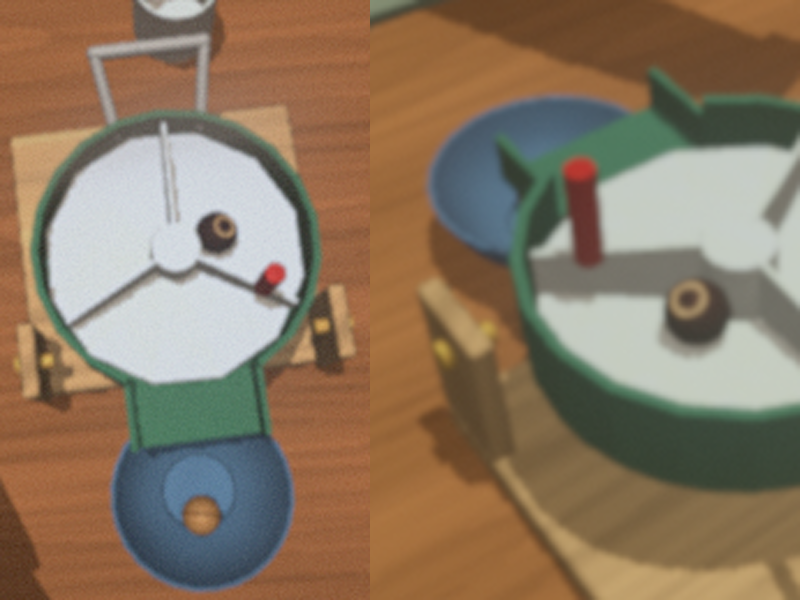

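The walnut is in the blue bowl at (202,516). The chestnut is in its compartment at (217,231), and the pan is level and released.

```bash
python3 -c "
from bench import r, cam, order, monitor
print(order.job_done())"
```

```text
the job is handed in; nothing more can be done
None
```

The walnut is in the blue bowl, the chestnut is still in its compartment, the carousel is level and released, and I handed the job in at about 17 s on the robot's clock.

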